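Open the push-catch stain cupboard

ROBOT

A 6-joint arm with a two-finger parallel gripper is mounted at the origin on a cart in front of the work surface, level with it; the furniture and walls round the work are solid. World frame = base frame: x ahead of the robot, y to its left, z up, the work surface at z = 0. Lengths are in m, angles in rad, forces in N, time in s.
With the tool pointing down it reaches from about 0.35 to 0.925 m from the base axis. Payload 6.4 kg.
Tool frame: the origin (TCP) lies at the very end of the fingers, on their centre line; the grasp point (between the pads) lies 19 mm behind it; z points along the fingers, y is the line along which they close (so a half turn about z gives the same grasp; the last joint's range is limited). The gripper opens to 94 mm and grips with 3 to 60 N. Pads are 16 mm wide; open, the fingers measure 119 mm over their backs; the gripper's body (75 mm by 177 mm) begins 78 mm behind the grasp point.
Start: joints at [1.046, 0.245, 1.558, -0, 1.339, -0.174], TCP at [0.223, 0.61, 0.205] pointing down, gripper open.
Joint ranges: [-3.13, 3.13], [-1.02, 2.26], [0.13, 2.54], [-0.95, 4.09], [0.21, 2.88], [-2.74, 2.74]. Speed limits (rad/s): [2.57, 2.57, 3.14, 3.14, 3.14, 3.14].

INTERFACE

Orientations are given as a unit quaternion [w, x, y, z].
In Python, from station import status, eyes, ticket gives the robot as it stands. The module is installed in compiled form; this text tells all that it offers.
- The arm moves only by the tool jog_arm, never from a script. Its argument "steps" is a list of rows, each an object with "xyz": the shift along the tool's x, y, z scaled (see below), a list of three; "turn": the turn about the tool's z scaled (see below). A call has 1 to 20 rows; each row shifts and turns the commanded pose from where the row before left it, along the tool's axes as they then stand; what a row does not reach is not made up. The controller multiplies each number of a shift by 600 mm and each number of a turn by 2 rad. A row lasts 1/8 s, in which the tool goes at most 62.5 mm and 10.7 degrees, less where a joint would pass 70% of its speed; a pose out of reach is approached as far as the arm can. A call with a number of a shift or a turn outside -1 to 1 is refused whole. A call with a gripper value outside its range is refused whole. "gripper" is the gripper command: -1 is shut, 1 is fully open, values between are in proportion, set as the call begins (left out, the last holds). The fingers move at their own pace and stop on an object; the grip force is fixed at half the most. Time passes only in rows, so rows that do not move let the fingers close. It gives the time, the measured TCP pose, the force, the opening and the grip force at its end, in the units of the state.
- status.observe(): the state, without advancing time (a new reading comes with each control period).
- eyes.grab_frame(name): name is "scene" or "top" or "wrist"; returns a dict with "color" (384x512x3 uint8, blue, green, red), "z_map" (384x512 float32, m along the optical axis (not along the pixel's ray), 0 where there is no reading), "camera_matrix" (3x3 intrinsics, pixels), "R" (3x3) and "t" (3): a world point X has camera coordinates R X + t. Camera axes: x right, y down, z forward; pixel columns grow to the right and rows downward; lengths in m; the calibration is good to about 2 mm. The wrist camera is an equidistant fisheye: a pixel r from the principal point sees the ray r / f radians off the axis. A picture is of the moment at which its call begins.
- ticket.sign_off(): hands the job in; it is judged then, once.
The state is a dict: "clock": time; "joint_pos": joint angles; "joint_velocities": joint speeds; "effort": joint torques, N m; "eef_pos": TCP position; "ee_rot": TCP orientation; "ft_force": force on the tool from outside, world axes, zero at the start; "ft_torque": the same for the moment, N m; "grip_width": finger opening in m; "grip_force": force on a finger pad.
Only numpy, scipy, OpenCV 4.12 (cv2) and the standard library are available. Lean on these libraries where they do the work, as an engineer would, in place of code of your own. Each camera call takes 0.05 s, during which the arm holds its last target. There are 200 camera calls.

TASK

The small stain cupboard on the worktop has no handle: its door is held by a push catch, and a swab tub stands in the door's way. Push the tub along the worktop until it is right out of the door's swing, press the door gently near its free edge so that the catch lets go and the spring sets it ajar, then swing the door wide open with your fingers, about square to the cupboard front, and leave it so. Only push: do not lift the tub or tip it over, do not let the door touch it, and leave the other things where they are.

Things in the scene. Friction and masses are not known exactly. Their poses are not given: they have to be found in the camera images.
- cupboard: Fixed grey cupboard with a plain white door, 210 mm wide (y), carcass 160 mm deep (x), 150 mm high. Origin: centre of the underside, on the worktop. Own +x to its back, +y to the hinge side, z up. Outer face of the shut door: x = -0.100; carcass front: x = -0.080, the door stands 6 mm off it to be pressed in. The door covers the whole front, from 10 mm above the worktop to the top.
- door (a joint): Door angle about its upright hinge (left side, seen from the robot): 0 shut, -0.026 pressed in to the stop, about 0.3 to 0.42 sprung ajar, 1.57 square to the front, 1.65 open stop. Pressing the free edge in 3 to 5 mm (about 5 N, more at the stop) trips the catch; the door follows the withdrawn finger out. Past ajar it swings freely, light friction (under 1 N), and stays where left.
- press_point (a point): Where to press: on the door's outer face, 28 mm from its free edge, 25 mm below its top, 125 mm above the worktop; moves with the door. Axes are the door's: x from the outer face straight into the door (the way to press), y along the door from free edge to hinge, z up.
- door_edge (a point): Top corner of the door at its free edge, mid-thickness (door 14 mm thick), 150 mm above the worktop; moves with the door, axes as press_point. Ajar, some 65 mm of gap is open behind this edge. The spring plunger that pushes the door out is 45 mm above the worktop and stands out 60 mm then: keep fingers above 60 mm.
- door_hinge (a point): On the hinge axis, at the height of the door's top; axes the door's. The inner face passes through it, the outer face is 14 mm to the door's -x, the free edge 208 mm to its -y. On the inner face a metal striker stands out 26 mm, 170 to 192 mm from the axis, 70 to 90 mm above the worktop; the top 60 mm is bare.
- tub_centre (a point): Centre, half-way up, of the loose swab tub: a round clear plastic tub 75 mm across and 80 mm high with swabs in it, 55 to 130 g, standing upright on the worktop in front of the door. Pushed below 35 mm above the worktop it slides without tipping.
- dropper_centre (a point): Centre, half-way up, of a dark dropper bottle, 32 mm across and 82 mm high, standing to the left (a bystander).
- vial_centre (a point): Centre, half-way up, of a small green-capped vial, 31 mm across and 58 mm high, standing to the right (a bystander).
- counter_centre (a point): Centre of a round metal hand tally counter lying flat, 55 x 73 mm and 23 mm high, to the left (a bystander).
Mind the look-alikes: they are no part of the job. Leave any yellow look-alike of the part that bears tub_centre alone.

How it is judged:
On the way, in this order (a step that is already met when the one before it is completed fails the run):
1. the catch has let go and the door has sprung ajar, with the robot not touching it (value of joint door between 0.2 and 0.7 rad and contact force between each of the arm, the fingers and door below 0.1 N), for 0.1 s.
2. the door has been swung wide open (value of joint door above 1.35 rad), for 0.1 s.
At the end, for the whole second after the job is handed in: The door stands at rest, opened to at least 1.35 rad (77 degrees); the swab tub stands upright on the worktop, outside the door's swing (its centre more than 240 mm from the hinge axis) (value of joint door above 1.35 rad and velocity of joint door between -0.05 and 0.05 rad/s and angle between tub_centre's own z axis and vertical below 0.1 rad and height (world z) of tub_centre between 0.035 and 0.045 m and horizontal distance between tub_centre and door_hinge above 0.24 m); the robot touches nothing.
It fails at once if the swab tub is lifted or tipped (height (world z) of tub_centre above 0.052 m or angle between tub_centre's own z axis and vertical above 0.35 rad).
It fails at once if the door touches the swab tub (contact force between door and swab_tub above 0.3 N).
It fails at once if a bystander (dropper bottle, vial, counter) is moved by more than 15 mm (distance of any of dropper_centre, vial_centre, counter_centre from where it was at the start of the episode above 0.015 m).
It fails at once if the door is pushed roughly, with over 35 N (contact force between the fingers and door above 35 N).
It also fails if it takes over 67 s, if anything falls off the work surface, if the arm or the gripper's body presses on something with over 40 N, if the wrist force passes 120 N, or if a joint passes its speed limit or range.

## Working session

There is one attempt and no reset: what is moved stays moved. The work goes in short steps, Python scripts to look and compute and a tool call to move; the robot and the scene stay as the last step left them, time stands still between calls to the robot, and variables do not carry over. Pictures are saved under pics/ and viewed, at most 10 in all, crops included, and the job is handed in when it is done.

Besides the shell and the picture viewer there is one more tool, called after "Call:" in YAML: its name, and indented under it one key for each argument. jog_arm: Moves the arm, as the interface text tells. Shifts and turns lie within -1 to 1; 1 stands for 600 mm of shift or 2 rad of turn. Its arguments: {"type":"object","properties":{"steps":{"type":"array","items":{"type":"object","properties":{"xyz":{"type":"array","items":{"type":"number","minimum":-1,"maximum":1}},"turn":{"type":"number","minimum":-1,"maximum":1}}}},"gripper":{"type":"number"}},"required":["steps"]}

```bash
mkdir -p pics; cat > h.py <<'E'
import numpy as np, cv2
from station import status, eyes, ticket
def grab(n,save=None):
    f=eyes.grab_frame(n)
    if save: cv2.imwrite('pics/'+save,f['color'])
    return f
def cloud(f):
    z=f['z_map'];K=f['camera_matrix'];v,u=np.mgrid[:384,:512]
    c=np.stack([(u-K[0,2])/K[0,0]*z,(v-K[1,2])/K[1,1]*z,z],-1)
    return (c-f['t'])@f['R']
E
python3 - <<'E'
from h import *
s=status.observe();print(s['clock'],s['eef_pos'],s['ee_rot'],s['joint_pos'],s['grip_width'])
a=grab('scene');b=grab('top')
for n,f in(('scene',a),('top',b)):
    print(n,f['camera_matrix'].tolist(),f['R'].round(3).tolist(),f['t']); np.savez(''+n,**f)
cv2.imwrite('pics/a.png',np.vstack([a['color'],b['color']])[:,:] if 0 else cv2.resize(np.hstack([a['color'],b['color']]),(800,300)))
cv2.imwrite('pics/scene.png',a['color']);cv2.imwrite('pics/top.png',b['color'])
E
```

```text
0.0 [0.2230384  0.60991015 0.20435871] [-3.28903511e-04  1.74466835e-01  9.84662606e-01 -8.76575836e-04] [ 1.04593622e+00  2.45804842e-01  1.55900014e+00  1.82066066e-05
  1.33866009e+00 -1.74135609e-01] 0.09361444844683729
scene [[407.8855494135532, 0.0, 251.05406082166388], [0.0, 407.8855494135532, 193.1314357338531], [0.0, 0.0, 1.0]] [[0.487, -0.873, -0.018], [-0.667, -0.358, -0.654], [0.564, 0.33, -0.757]] [-0.05330763  0.52234647  0.81845358]
top [[353.46752180359374, 0.0, 261.26005938305815], [0.0, 353.46752180359374, 199.3186571987643], [0.0, 0.0, 1.0]] [[-0.015, -1.0, -0.025], [-0.987, 0.019, -0.162], [0.162, 0.023, -0.987]] [0.25761417 0.55371529 1.10456063]
```

View pics/scene.png

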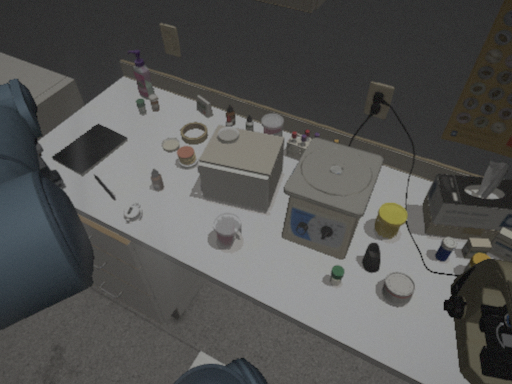

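View pics/top.png

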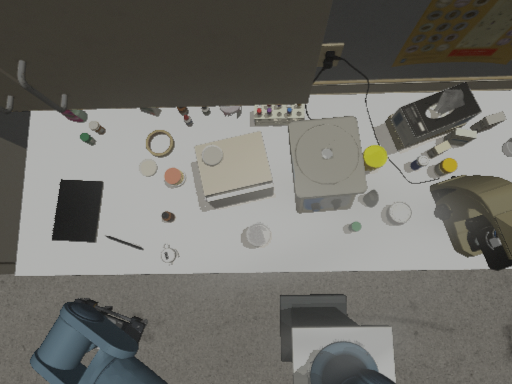

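The scene and top views show the cupboard (top view about (235,168), turned a little), the clear tub at (258,236), the dropper at (168,216), the counter at (168,255) and the green vial at (355,227).

```bash
python3 - <<'E'
from h import *
for n in('top','scene'):
    f=dict(np.load(n+'.npz'));P=cloud(f);np.save(n+'P',P)
    pts={'top':dict(tub=(258,236),tubl=(249,228),drop=(168,216),cnt=(168,255),vial=(355,227),TL=(196,149),TR=(264,134),BL=(205,190),BR=(270,175),fl=(207,197),mid=(235,168),table=(200,240)),
     'scene':dict(tub=(228,222),tubb=(226,238),drop=(157,182),cnt=(132,212),vial=(337,272),top=(245,150),front=(240,185))}[n]
    for k,(u,v) in pts.items(): print(n,k,np.round(P[v,u],3),f['z_map'][v,u].round(3))
P=np.load('topP.npy')
# cupboard top
m=(abs(P[...,2]-0.15)<0.008)&(P[...,0]>0.3)
l,nn=cv2.connectedComponents(m.astype('uint8'))[::-1] if 0 else (None,None)
N,L,S,C=cv2.connectedComponentsWithStats(m.astype('uint8'))
for i in range(1,N):
    if S[i,4]>300:
        q=P[L==i];r=cv2.minAreaRect(q[:,:2].astype('float32'));print(S[i],r,cv2.boxPoints(r).round(3).tolist(),q[:,2].mean())
# tub blob from both views
for n in('top','scene'):
    P=np.load(n+'P.npy')
    for k,c in dict(tub=(258,236),drop=(168,216),vial=(355,227),cnt=(168,255)).items():
        c=np.load('topP.npy')[c[1],c[0]]
        m=(P[...,2]>0.012)&(P[...,2]<0.12)&(np.hypot(P[...,0]-c[0],P[...,1]-c[1])<0.06)
        q=P[m]
        if len(q): print(n,k,len(q),q.min(0).round(3),q.max(0).round(3))
for n,b in(('top',(180,120,300,260)),('scene',(110,120,260,260))):
    c=cv2.imread('pics/'+n+'.png')[b[1]:b[3],b[0]:b[2]]
    c=cv2.resize(c,None,fx=4,fy=4,interpolation=cv2.INTER_CUBIC);cv2.imwrite('pics/c_%s.png'%n,c)
E
```

```text
top tub [0.437 0.259 0.081] 1.101
top tubl [0.463 0.287 0.08 ] 1.107
top drop [0.507 0.548 0.064] 1.136
top cnt [0.383 0.557 0.021] 1.159
top vial [ 0.462 -0.048  0.06 ] 1.119
top TL [0.702 0.443 0.148] 1.082
top TR [ 0.798  0.236 -0.001] 1.24
top BL [0.573 0.414 0.151] 1.058
top BR [0.615 0.218 0.15 ] 1.061
top fl [0.555 0.412 0.128] 1.078
top mid [0.639 0.324 0.147] 1.071
top table [0.432 0.457 0.001] 1.184
scene tub [0.448 0.258 0.082] 1.095
scene tubb [0.421 0.25  0.047] 1.103
scene drop [0.501 0.547 0.041] 1.251
scene cnt [0.383 0.554 0.02 ] 1.203
scene vial [ 0.461 -0.051  0.056] 1.019
scene top [0.652 0.319 0.15 ] 1.179
scene front [0.565 0.288 0.1  ] 1.157
[ 400   82   82   57 1781] ((0.8113785982131958, -0.3084889054298401), (0.10956297814846039, 0.23024015128612518), 20.84518051147461) [[0.718999981880188, -0.2199999988079071], [0.8009999990463257, -0.4359999895095825], [0.9039999842643738, -0.3970000147819519], [0.8220000267028809, -0.1809999942779541]] 0.1461311818445999
[ 194  131   79   66 3218] ((0.6555889844894409, 0.3309435546398163), (0.1610914021730423, 0.210180282
[... 280 characters left out ...]
674), (0.015324592590332031, 0.20347245037555695), 12.230682373046875) [[0.5360000133514404, 0.40700000524520874], [0.5789999961853027, 0.20800000429153442], [0.593999981880188, 0.21199999749660492], [0.5509999990463257, 0.4099999964237213]] 0.14941202284137256
top tub 478 [0.406 0.222 0.072] [0.481 0.297 0.088]
top drop 105 [0.493 0.542 0.02 ] [0.526 0.572 0.084]
top vial 98 [ 0.449 -0.064  0.013] [ 0.478 -0.036  0.063]
top cnt 186 [0.354 0.525 0.013] [0.406 0.581 0.029]
scene tub 690 [0.405 0.22  0.012] [0.482 0.296 0.086]
scene drop 170 [0.493 0.54  0.013] [0.524 0.572 0.083]
scene vial 201 [ 0.449 -0.068  0.012] [ 0.48  -0.037  0.061]
scene cnt 183 [0.355 0.525 0.012] [0.407 0.58  0.025]
```

View pics/c_top.png

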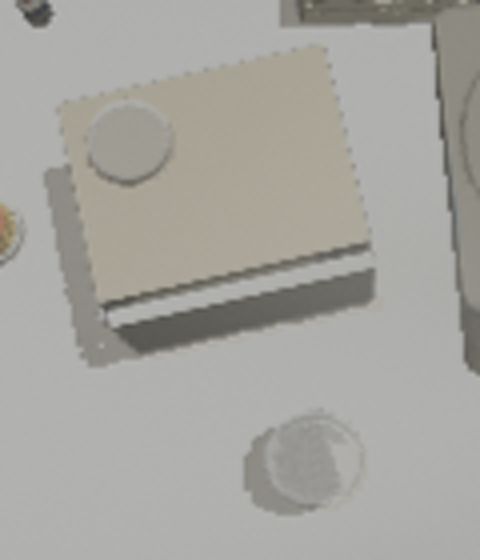

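View pics/c_scene.png

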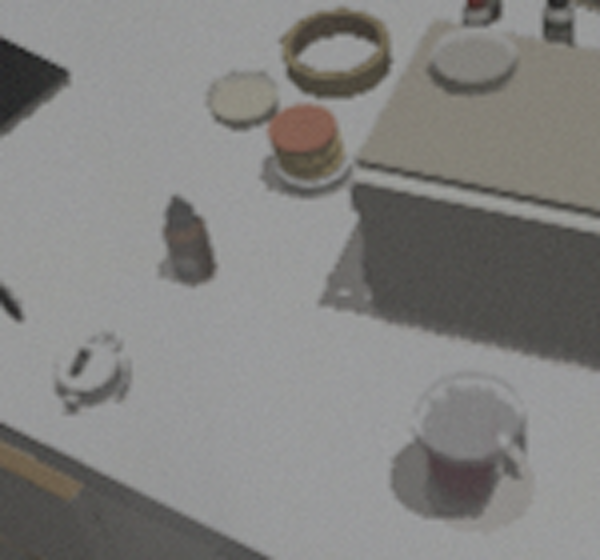

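Tub centre is about (0.443, 0.259), its top at 0.08. The cupboard is turned 12°, with its hinge at about (0.550, 0.415). Next I check the free space to the right.

```bash
python3 - <<'E'
from h import *
for n in('top','scene'):
    P=np.load(n+'P.npy').reshape(-1,3)
    m=(P[:,2]>0.03)&(P[:,0]>0.4)&(P[:,0]<0.85)&(P[:,1]>-0.15)&(P[:,1]<0.195)
    q=P[m];print(n,len(q),q.max(0))
    for y in np.arange(-.05,.19,.02):
        s=q[abs(q[:,1]-y)<.01]
        if len(s):print(y.round(2),s[:,0].min().round(3),s[:,2].max().round(3))
P=np.load('topP.npy').reshape(-1,3);t=P[(abs(P[:,2])<.006)];
for y in (.1,.3,.5):print('edge',t[abs(t[:,1]-y)<.01][:,0].min())
E
```

```text
top 10610 [0.84988941 0.19499741 0.85095866]
-0.05 0.449 0.189
-0.03 0.456 0.192
-0.01 0.527 0.193
0.01 0.517 0.194
0.03 0.524 0.196
0.05 0.525 0.194
0.07 0.513 0.193
0.09 0.513 0.194
0.11 0.519 0.192
0.13 0.522 0.191
0.15 0.541 0.849
0.17 0.637 0.85
scene 9330 [0.78882426 0.19485294 0.61705978]
-0.05 0.449 0.187
-0.03 0.458 0.188
-0.01 0.529 0.191
0.01 0.517 0.191
0.03 0.524 0.191
0.05 0.524 0.192
0.07 0.513 0.193
0.09 0.511 0.191
0.11 0.52 0.19
0.13 0.521 0.189
0.15 0.54 0.617
0.17 0.637 0.615
edge -0.01883778666759288
edge 0.32439699567804103
edge 0.32374523430977153
```

Call:
jog_arm:
  gripper: -1
  steps:
    - {"turn": -0.0873}
    - {"turn": -0.0873}
    - {"xyz": [-0.06,-0.072,0]}
    - {"xyz": [-0.06,-0.072,0]}
    - {"xyz": [-0.06,-0.072,0]}
    - {"xyz": [-0.06,-0.072,0]}
    - {"xyz": [-0.06,-0.072,0]}
    - {"xyz": [-0.06,-0.072,0]}
    - {}
    - {}

```text
$.steps[0]: bad value
```

Call:
jog_arm:
  gripper: -1
  steps:
    - {"xyz": [0,0,0],"turn": -0.0873}
    - {"xyz": [0,0,0],"turn": -0.0873}
    - {"xyz": [-0.06,-0.072,0],"turn": 0}
    - {"xyz": [-0.06,-0.072,0],"turn": 0}
    - {"xyz": [-0.06,-0.072,0],"turn": 0}
    - {"xyz": [-0.06,-0.072,0],"turn": 0}
    - {"xyz": [-0.06,-0.072,0],"turn": 0}
    - {"xyz": [-0.06,-0.072,0],"turn": 0}
    - {"xyz": [0,0,0],"turn": 0}
    - {"xyz": [0,0,0],"turn": 0}

```text
clock: 1.35
eef_pos: [0.4385, 0.351, 0.2051]
ee_rot: [-0.0, 0.001, 1.0, 0.0]
ft_force: [-0.4, -0.7, -0.5]
grip_width: 0.0009
grip_force: 0.0
```

Call:
jog_arm:
  steps:
    - {"xyz": [-0.0075,0,0.079],"turn": 0}
    - {"xyz": [0,0,0.079],"turn": 0}
    - {"xyz": [0,0,0.079],"turn": 0}
    - {"xyz": [0,0,0.079],"turn": 0}
    - {"xyz": [0,0,0],"turn": 0}
    - {"xyz": [0,-0.02,0],"turn": 0}
    - {"xyz": [0,-0.02,0],"turn": 0}
    - {"xyz": [0,-0.02,0],"turn": 0}
    - {"xyz": [0,-0.015,0],"turn": 0}
    - {"xyz": [0,-0.015,0],"turn": 0}
    - {"xyz": [0,-0.015,0],"turn": 0}
    - {"xyz": [0,-0.015,0],"turn": 0}
    - {"xyz": [0,-0.015,0],"turn": 0}
    - {"xyz": [0,-0.015,0],"turn": 0}
    - {"xyz": [0,-0.015,0],"turn": 0}
    - {"xyz": [0,0,0],"turn": 0}

```text
clock: 3.35
eef_pos: [0.4431, 0.2511, 0.0156]
ee_rot: [-0.0, 0.001, 1.0, -0.0]
ft_force: [-0.2, 0.3, -0.5]
grip_width: 0.0003
grip_force: 0.0
```

```bash
cat >> h.py <<'E'
def tub():
    for n in('top','scene'):
        P=cloud(grab(n))
        m=(P[...,2]>0.07)&(P[...,2]<0.088)&(abs(P[...,0]-.44)<.08)&(abs(P[...,1]-.18)<.1)
        q=P[m];print(n,len(q),q.min(0).round(3),q.max(0).round(3),np.median(q,0).round(3))
E
python3 -c "
from h import *
tub();s=status.observe();print(s['clock'],s['eef_pos'],s['ft_force'])"
```

```text
top 6 [0.513 0.082 0.074] [0.518 0.089 0.083] [0.515 0.085 0.082]
scene 398 [0.402 0.081 0.07 ] [0.52  0.259 0.087] [0.428 0.194 0.081]
3.45 [0.44312319 0.25161535 0.01567849] [-0.09006484 -0.38046861 -0.05404004]
```

Call:
jog_arm:
  steps:
    - {"xyz": [0,-0.016,0],"turn": 0}
    - {"xyz": [0,-0.016,0],"turn": 0}
    - {"xyz": [0,-0.016,0],"turn": 0}
    - {"xyz": [0,-0.016,0],"turn": 0}
    - {"xyz": [0,-0.016,0],"turn": 0}
    - {"xyz": [0,-0.016,0],"turn": 0}
    - {"xyz": [0,-0.016,0],"turn": 0}
    - {"xyz": [0,0,0],"turn": 0}
    - {"xyz": [0,0.06,0],"turn": 0}
    - {"xyz": [0,0.06,-0.06],"turn": 0}
    - {"xyz": [0,0.06,-0.08],"turn": 0}
    - {"xyz": [0,0.06,-0.08],"turn": 0}
    - {"xyz": [0,0.06,-0.08],"turn": 0}
    - {"xyz": [0,0,0],"turn": 0}
    - {"xyz": [0,0,0],"turn": 0}

```text
clock: 5.32
eef_pos: [0.4428, 0.3642, 0.1947]
ee_rot: [-0.001, 0.001, 1.0, -0.001]
ft_force: [-0.5, -0.3, -0.7]
grip_width: 0.0005
grip_force: 0.0
```

```bash
python3 -c "
from h import *
tub();s=status.observe();print(s['clock'],s['eef_pos'],s['ft_force']);grab('scene','s2.png')"
```

```text
top 482 [0.401 0.082 0.074] [0.519 0.172 0.087] [0.438 0.134 0.082]
scene 635 [0.4   0.081 0.071] [0.517 0.171 0.085] [0.437 0.131 0.081]
5.425 [0.44245366 0.36346192 0.19358767] [-0.5580764   0.00869336 -0.33944626]
```

View pics/s2.png

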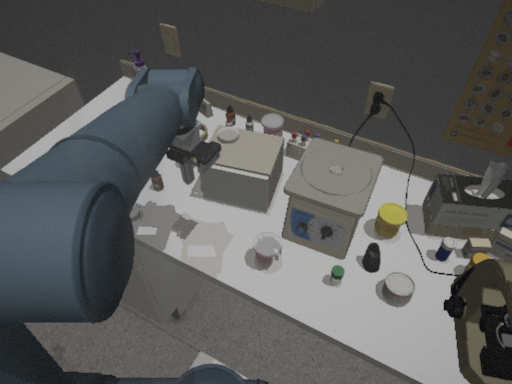

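Call:
jog_arm:
  steps:
    - {"xyz": [0,0,0],"turn": -0.053}
    - {"xyz": [0,0,0],"turn": -0.053}
    - {"xyz": [-0.023,-0.0845,0],"turn": 0}
    - {"xyz": [-0.023,-0.0845,0],"turn": 0}
    - {"xyz": [-0.023,-0.0845,0],"turn": 0}
    - {"xyz": [0,0,0.065],"turn": 0}
    - {"xyz": [0,0,0.065],"turn": 0}
    - {"xyz": [0,0,0],"turn": 0}
    - {"xyz": [0,0,0],"turn": 0}

```text
clock: 6.6
eef_pos: [0.5162, 0.2245, 0.1187]
ee_rot: [0.0, -0.105, 0.994, 0.0]
ft_force: [0.8, 0.5, 0.9]
grip_width: 0.0006
grip_force: 0.0
```

```bash
cat >> h.py <<'E'
ex=np.array([.978,.209]);ey=np.array([-.209,.978]);C=np.array([.6556,.331]);H=np.array([.5498,.4147])
def st():
    s=status.observe();d=s['eef_pos'][:2]-C
    print(s['clock'],s['eef_pos'].round(4),'cup xy',(d@ex).round(4),(d@ey).round(4),'F',s['ft_force'].round(2),'Fx',(s['ft_force'][:2]@ex).round(2),s['ee_rot'].round(3))
E
python3 -c "
from h import *
st()"
```

```text
6.6 [0.5162 0.2245 0.1187] cup xy -0.1586 -0.075 F [0.78 0.48 0.89] Fx 0.86 [ 0.    -0.105  0.994  0.   ]
```

Call:
jog_arm:
  steps:
    - {"xyz": [-0.035,0,0.005],"turn": 0}
    - {"xyz": [-0.025,0,0],"turn": 0}
    - {"xyz": [-0.005,0,0],"turn": 0}
    - {"xyz": [0,0,0],"turn": 0}
    - {"xyz": [0,0,0],"turn": 0}

```text
clock: 7.22
eef_pos: [0.5536, 0.2328, 0.1153]
ee_rot: [0.0, -0.105, 0.994, 0.0]
ft_force: [-0.1, -0.5, 1.1]
grip_width: 0.0002
grip_force: 0.0
```

Call:
jog_arm:
  steps:
    - {"xyz": [-0.004,0,0],"turn": 0}
    - {"xyz": [-0.004,0,0],"turn": 0}
    - {"xyz": [0,0,0],"turn": 0}
    - {"xyz": [0,0,0],"turn": 0}

```text
clock: 7.72
eef_pos: [0.5585, 0.2337, 0.1148]
ee_rot: [-0.0, -0.105, 0.994, -0.0]
ft_force: [0.6, 0.4, -0.4]
grip_width: 0.0002
grip_force: 0.0
```

```bash
python3 -c "
from h import *
st()"
```

```text
7.725 [0.5585 0.2337 0.1148] cup xy -0.1153 -0.0749 F [ 0.63  0.44 -0.44] Fx 0.71 [-0.    -0.105  0.994 -0.   ]
```

Call:
jog_arm:
  steps:
    - {"xyz": [-0.004,0,0],"turn": 0}
    - {"xyz": [-0.004,0,0],"turn": 0}
    - {"xyz": [0,0,0],"turn": 0}
    - {"xyz": [0,0,0],"turn": 0}

```text
clock: 8.22
eef_pos: [0.5632, 0.2347, 0.1148]
ee_rot: [-0.0, -0.105, 0.994, -0.0]
ft_force: [-0.9, 0.4, 0.5]
grip_width: 0.0004
grip_force: 0.0
```

Call:
jog_arm:
  steps:
    - {"xyz": [-0.003,0,0],"turn": 0}
    - {"xyz": [-0.002,0,0],"turn": 0}
    - {"xyz": [0,0,0],"turn": 0}
    - {"xyz": [0,0,0],"turn": 0}

```text
clock: 8.72
eef_pos: [0.5657, 0.2352, 0.1148]
ee_rot: [-0.001, -0.105, 0.994, -0.0]
ft_force: [-5.3, -1.2, 3.2]
grip_width: 0.0005
grip_force: 2.3
```

Call:
jog_arm:
  steps:
    - {"xyz": [-0.002,0,0],"turn": 0}
    - {"xyz": [-0.0015,0,0],"turn": 0}
    - {"xyz": [0,0,0],"turn": 0}
    - {"xyz": [0,0,0],"turn": 0}

```text
clock: 9.22
eef_pos: [0.5678, 0.2355, 0.1148]
ee_rot: [-0.001, -0.105, 0.994, -0.0]
ft_force: [-5.6, -3.4, 4.1]
grip_width: 0.0004
grip_force: 2.7
```

Call:
jog_arm:
  steps:
    - {"xyz": [-0.0025,0,0],"turn": 0}
    - {"xyz": [0,0,0],"turn": 0}
    - {"xyz": [0,0,0],"turn": 0}

```text
clock: 9.6
eef_pos: [0.5693, 0.2357, 0.1148]
ee_rot: [-0.001, -0.105, 0.994, -0.0]
ft_force: [-4.3, -2.7, 3.3]
grip_width: 0.0006
grip_force: 2.7
```

Call:
jog_arm:
  steps:
    - {"xyz": [0.01,0,0],"turn": 0}
    - {"xyz": [0.02,0,0],"turn": 0}
    - {"xyz": [0.03,0,0],"turn": 0}
    - {"xyz": [0.03,0,0],"turn": 0}
    - {"xyz": [0.04,0,0],"turn": 0}
    - {"xyz": [0.04,0,0],"turn": 0}
    - {"xyz": [0.04,0,0],"turn": 0}
    - {"xyz": [0,0,0],"turn": 0}
    - {"xyz": [0,0,0],"turn": 0}

```text
clock: 10.72
eef_pos: [0.4475, 0.2099, 0.1153]
ee_rot: [0.001, -0.105, 0.994, 0.0]
ft_force: [-0.6, -0.1, 0.0]
grip_width: 0.0001
grip_force: 0.0
```

```bash
cat >> h.py <<'E'
def door():
    for n in('top','scene'):
        P=cloud(grab(n,'d_%s.png'%n))
        d=P[...,:2]-C;x=d@ex;y=d@ey
        m=(abs(P[...,2]-.149)<.006)&(x<-.0835)&(x>-.33)&(y<.13)&(y>-.13)
        q=np.stack([x[m],y[m]],-1)
        if len(q)>20:
            r=cv2.fitLine(q.astype('float32'),cv2.DIST_HUBER,0,.003,.003).ravel()
            e=q[np.argmin(q[:,1])];w=q[np.argmin(q[:,0])]
            print(n,len(q),'angle',np.arctan2(abs(r[0]),abs(r[1])).round(3),'miny',e.round(3),'minx',w.round(3))
E
python3 -c "
from h import *
door();st()"
```

```text
top 309 angle 0.323 miny [-0.154 -0.089] minx [-0.157 -0.074]
scene 31 angle 0.126 miny [-0.228 -0.089] minx [-0.24  -0.085]
10.825 [0.4475 0.2099 0.1151] cup xy -0.2288 -0.0749 F [-0.51 -0.93  0.08] Fx -0.69 [ 0.001 -0.105  0.994  0.   ]
```

View pics/d_scene.png

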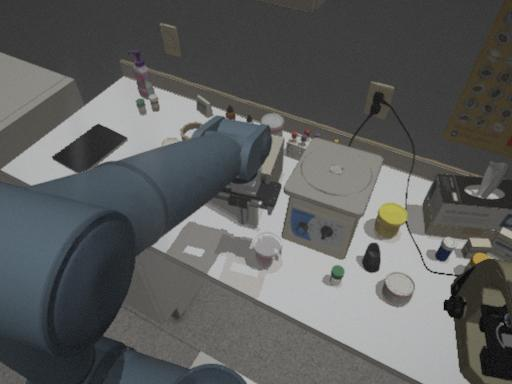

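Call:
jog_arm:
  steps:
    - {"xyz": [0,0,-0.07],"turn": 0}
    - {"xyz": [0,0,-0.04],"turn": 0}
    - {"xyz": [-0.095,0.005,0],"turn": 0}
    - {"xyz": [-0.095,0.005,0],"turn": 0}
    - {"xyz": [0,0,0],"turn": 0}
    - {"xyz": [0,0,0],"turn": 0}

```text
clock: 11.58
eef_pos: [0.5566, 0.2394, 0.1803]
ee_rot: [-0.001, -0.105, 0.994, -0.0]
ft_force: [0.3, -0.2, 0.1]
grip_width: 0.0007
grip_force: 0.0
```

```bash
python3 -c "
from h import *
door();st()"
```

```text
top 133 angle 0.357 miny [-0.129  0.005] minx [-0.132  0.006]
scene 331 angle 0.336 miny [-0.159 -0.092] minx [-0.166 -0.086]
11.675 [0.5561 0.2394 0.1811] cup xy -0.1165 -0.0688 F [-0.11  0.28  0.16] Fx -0.04 [ 0.    -0.105  0.994  0.   ]
```

View pics/d_top.png

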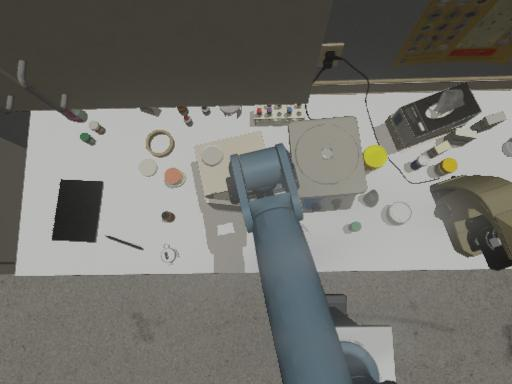

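Call:
jog_arm:
  steps:
    - {"xyz": [-0.005,0,0.055],"turn": 0}
    - {"xyz": [0,0,0.055],"turn": 0}
    - {"xyz": [0,0,0],"turn": 0.085}
    - {"xyz": [0,0,0],"turn": 0.085}
    - {"xyz": [0,0,0],"turn": 0}

```text
clock: 12.3
eef_pos: [0.5592, 0.2401, 0.1157]
ee_rot: [0.001, 0.064, 0.998, 0.0]
ft_force: [0.5, 0.4, -0.1]
grip_width: 0.001
grip_force: 0.0
```

```bash
python3 -c "
from h import *
st()"
```

```text
12.3 [0.5592 0.2401 0.1157] cup xy -0.1133 -0.0688 F [ 0.49  0.39 -0.14] Fx 0.56 [0.001 0.064 0.998 0.   ]
```

Call:
jog_arm:
  steps:
    - {"xyz": [0.015,0,0],"turn": 0}
    - {"xyz": [0.015,0,0],"turn": 0}
    - {"xyz": [0.005,0,0],"turn": 0}
    - {"xyz": [0.015,0,0],"turn": 0.025}
    - {"xyz": [0.02,0,0],"turn": 0.035}
    - {"xyz": [0.025,0,0],"turn": 0.043}
    - {"xyz": [0.025,0,0],"turn": 0.043}
    - {"xyz": [0.025,0,0],"turn": 0.043}
    - {"xyz": [0.025,0,0],"turn": 0.043}
    - {"xyz": [0,0,0],"turn": 0}

```text
clock: 13.55
eef_pos: [0.4619, 0.2685, 0.1148]
ee_rot: [0.0, 0.291, 0.957, -0.0]
ft_force: [0.2, 0.2, 0.1]
grip_width: 0.0003
grip_force: 0.0
```

```bash
cat >> h.py <<'E'
def dr():
    s=status.observe();q=s['ee_rot'];d=s['eef_pos'][:2]-C;p=np.array([d@ex+.086,d@ey-.104])
    print('finger r',np.hypot(*p).round(4),'theta',np.arctan2(-p[0],-p[1]).round(3),'toolyaw theta',(2*(np.arctan2(q[1],q[2])+.105)).round(3))
E
python3 -c "
from h import *
st();dr();door()"
```

```text
13.55 [0.4619 0.2685 0.1148] cup xy -0.2025 -0.0206 F [0.23 0.21 0.1 ] Fx 0.27 [ 0.     0.291  0.957 -0.   ]
finger r 0.1706 theta 0.751 toolyaw theta 0.801
top 91 angle 0.875 miny [-0.248 -0.025] minx [-0.248 -0.025]
scene 229 angle 0.847 miny [-0.241 -0.032] minx [-0.248 -0.021]
```

Call:
jog_arm:
  steps:
    - {"xyz": [0.015,0,0],"turn": 0.025}
    - {"xyz": [0.022,0,0],"turn": 0.04}
    - {"xyz": [0.025,0,0],"turn": 0.043}
    - {"xyz": [0.025,0,0],"turn": 0.043}
    - {"xyz": [0.025,0,0],"turn": 0.043}
    - {"xyz": [0.025,0,0],"turn": 0.043}
    - {"xyz": [0.02,0,0],"turn": 0.035}
    - {"xyz": [0.015,0,0],"turn": 0.025}
    - {"xyz": [0.01,0,0],"turn": 0.018}
    - {"xyz": [0.01,0,0],"turn": 0.018}
    - {"xyz": [0.005,0,0],"turn": 0.008}
    - {"xyz": [0,0,0],"turn": 0}
    - {"xyz": [0,0,0],"turn": 0}

```text
clock: 15.28
eef_pos: [0.3907, 0.3587, 0.1148]
ee_rot: [0.0, 0.595, 0.803, -0.0]
ft_force: [0.6, 0.6, -0.7]
grip_width: 0.0006
grip_force: 0.0
```

```bash
python3 -c "
from h import *
st();dr();door()"
```

```text
15.275 [0.3907 0.3587 0.1148] cup xy -0.2532 0.0824 F [ 0.59  0.55 -0.75] Fx 0.69 [ 0.     0.595  0.803 -0.   ]
finger r 0.1686 theta 1.442 toolyaw theta 1.485
top 96 angle 1.5 miny [-0.143  0.1  ] minx [-0.151  0.107]
scene 47 angle 1.311 miny [-0.263  0.07 ] minx [-0.294  0.098]
```

Call:
jog_arm:
  steps:
    - {"xyz": [-0.02,0,0],"turn": 0}
    - {"xyz": [-0.04,0,0],"turn": 0}
    - {"xyz": [-0.04,0,0],"turn": 0}
    - {"xyz": [0,0,-0.09],"turn": 0}
    - {"xyz": [0,0,-0.09],"turn": 0}
    - {"xyz": [-0.08,0,-0.05],"turn": 0}
    - {"xyz": [-0.08,0,0],"turn": 0}
    - {"xyz": [0,0,0],"turn": 0}
    - {"xyz": [0,0,0],"turn": 0}

```text
clock: 16.5
eef_pos: [0.4357, 0.2094, 0.2526]
ee_rot: [-0.0, 0.596, 0.803, -0.0]
ft_force: [0.0, 0.3, 0.3]
grip_width: 0.0008
grip_force: 0.0
```

```bash
python3 -c "
from h import *
st();door();tub()"
```

```text
16.5 [0.4357 0.2094 0.2526] cup xy -0.2405 -0.073 F [0.03 0.29 0.28] Fx 0.09 [-0.     0.596  0.803 -0.   ]
top 342 angle 1.501 miny [-0.286  0.09 ] minx [-0.293  0.098]
scene 40 angle 1.51 miny [-0.286  0.088] minx [-0.293  0.096]
top 75 [0.401 0.082 0.075] [0.518 0.151 0.086] [0.413 0.135 0.082]
scene 633 [0.401 0.08  0.07 ] [0.518 0.171 0.086] [0.437 0.131 0.081]
```

View pics/d_scene.png

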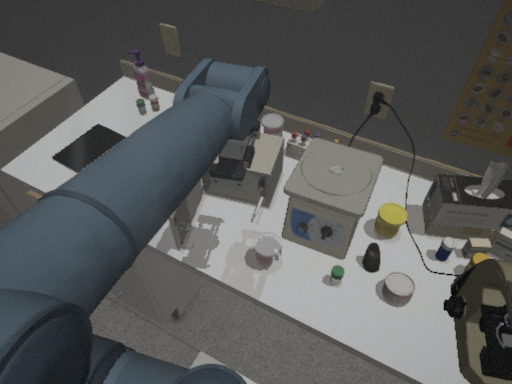

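The door stands at about 1.5 rad. The tub is upright at scene pixel (266,250), 0.30 m from the hinge, and the arm is clear of everything.

```bash
python3 -c "
from h import *
print(ticket.sign_off())"
```

```text
the job is handed in; nothing more can be done
None
```

The job is handed in: the tub was pushed about 0.30 m from the hinge and stands upright, and the door was sprung ajar, swung open to about 1.5 rad and left there; the hand-in gave no verdict back.

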